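Tap on the cooker hood's switches in order

ROBOT

A 7-joint arm with a two-finger parallel gripper is mounted at the origin on a cart in front of the work surface, level with it; the furniture and walls round the work are solid. World frame = base frame: x ahead of the robot, y to its left, z up, the work surface at z = 0. Lengths are in mm, angles in rad, forces in N, time in s.
With the tool pointing down it reaches from about 375 to 925 mm from the base axis. Payload 3.1 kg.
Tool frame: the origin (TCP) lies midway between the tips of the shut fingers; the grasp point (between the pads) lies 19 mm behind it; z points along the fingers, y is the line along which they close (so a half turn about z gives the same grasp; the last joint's range is limited). The gripper opens to 85 mm and grips with 20 to 120 N. Pads are 22 mm wide; open, the fingers measure 114 mm over their backs; the gripper's body (76 mm by 85 mm) begins 54 mm behind the grasp point. The pads swing forward as they close: fully open they stand 13 mm farther back than shut.
Start: joints at [-1.229, 0.383, 0.044, 1.598, -0.018, 1.161, -0.05], TCP at [276.722, 588.156, 231.269] pointing down, gripper open.
Joint ranges: [-2.61, 2.61], [-0.41, 2.15], [-1.48, 1.57], [0, 2.5], [-1.57, 4.71], [0.05, 1.97], [-2.85, 2.85]. Speed limits (rad/s): [2.79, 2.79, 3.14, 3.14, 3.14, 3.14, 3.14].

INTERFACE

Orientations are given as a unit quaternion [w, x, y, z].
In Python, from rig import r gives the robot as it stands. The module is installed in compiled form; this text tells all that it offers.
- The arm moves only by the tool jog_arm, never from a script. Its argument "commands" is a list of rows, each a list of 3 entries, a list of its own where there are three numbers: the shift along the world's x, y, z in mm, then the turn, a rotation vector about the world's x, y, z in degrees, then the gripper command: -1 is shut, 1 is fully open, values between are in proportion. In form: [[[dx, dy, dz], [ax, ay, az], claw], ...]. A call has 1 to 10 rows; each row shifts and turns the commanded pose from where the row before left it; what a row does not reach is not made up. A row lasts 1/12 s, in which the tool goes at most 41.7 mm and 7.16 degrees, less where a joint would pass 70% of its speed; a pose out of reach is approached as far as the arm can. A call is refused whole if a number of a shift passes 41.7 or a number of a turn 7.16, either way. A call with a gripper value outside its range is refused whole. The fingers move at their own pace and stop on an object; the grip force is fixed at half the most. Time passes only in rows, so rows that do not move let the fingers close. It gives the time, the measured TCP pose, the force, the opening and the grip force at its end, in the units of the state.
- r.read_state(): the state, without advancing time (a new reading comes with each control period).
- r.read_camera(name): name is "scene" or "top"; returns a dict with "frame" (420x560x3 uint8, red, green, blue), "fovy" (degrees; the focal length in pixels is half the picture's height over the tangent of half this angle, whatever the lens; pixels are square), "cx", "cy" (the principal point, pixels), "R" (3x3) and "t" (3): a world point X has camera coordinates R X + t. Camera axes: x right, y down, z forward; pixel columns grow to the right and rows downward; lengths in mm; the calibration is good to about 2 mm. A picture is of the moment at which its call begins. There is no depth.
- r.sign_off(): hands the job in; it is judged then, once.
The state is a dict: "time": time; "q": joint angles; "dq": joint speeds; "effort": joint torques, N m; "tool_pos": TCP position; "eef_rot": TCP orientation; "contact_force": force on the tool from outside, world axes, zero at the start; "moment": the same for the moment, N m; "opening": finger opening in mm; "gripper_force": force on a finger pad.
Only numpy, scipy, OpenCV 4.12 (cv2) and the standard library are available. Lean on these libraries where they do the work, as an engineer would, in place of code of your own. Each camera call takes 0.05 s, during which the arm holds its last target. There are 200 camera calls.

TASK

Get the cooker hood running before cooking: on the wooden board over the hob, press in the caps of its battery switches lightly with the fingertips, each until it is fully in and stays in: first the long bar-shaped one, then the square one, last the large round one. Leave the small round switch unpressed. Only press, never lift or shove the switches or lean hard on them, and leave the bowl, mug and salt shaker where they stand.

Things in the scene. Friction and masses are not known exactly. Their poses are not given: they have to be found in the camera images.
- bar: The long bar-shaped switch, housing 46 x 104 mm (long side along its y), 0.2 to 0.5 kg. Origin: centre of its underside, which lies on the board; z up. The cap is plain grey on a white housing 26 mm high that lies loose on rubber feet; when out, the cap's flat top is 17 mm above the housing (43 mm above the board), when fully in, 9 mm above it.
- bar_top (a point): Centre of the top face of the long bar-shaped switch's cap; the cap is 30 x 86 mm. The point sinks with the cap, 8 mm from out to fully in.
- key_bar (a joint): How far the long bar-shaped switch's cap is pushed in, straight down, in m: about 0 (up to 0.001) out, 0.008 fully in at its stop. It has no spring: it slides against a steady friction of about 2.5 N and stays where it is left, so a force stop must be set above that (about 5 to 6 N). Once the cap is at its stop, its sprung top gives 1 mm for every 2 N above about 3 N, up to 6 mm, and comes back when let go; the joint does not count this.
- square: The square switch, housing 66 x 66 mm, 0.2 to 0.5 kg. Origin: centre of its underside, which lies on the board; z up. The cap is plain grey on a white housing 26 mm high that lies loose on rubber feet; when out, the cap's flat top is 17 mm above the housing (43 mm above the board), when fully in, 9 mm above it.
- square_top (a point): Centre of the top face of the square switch's cap; the cap is 48 x 48 mm. The point sinks with the cap, 8 mm from out to fully in.
- key_square (a joint): How far the square switch's cap is pushed in, straight down, in m: about 0 (up to 0.001) out, 0.008 fully in at its stop. It has no spring: it slides against a steady friction of about 2.5 N and stays where it is left, so a force stop must be set above that (about 5 to 6 N). Once the cap is at its stop, its sprung top gives 1 mm for every 2 N above about 3 N, up to 6 mm, and comes back when let go; the joint does not count this.
- disc: The large round switch, housing 78 mm across, 0.2 to 0.5 kg. Origin: centre of its underside, which lies on the board; z up. The cap is plain grey on a white housing 26 mm high that lies loose on rubber feet; when out, the cap's flat top is 17 mm above the housing (43 mm above the board), when fully in, 9 mm above it.
- disc_top (a point): Centre of the top face of the large round switch's cap; the cap is 58 mm across. The point sinks with the cap, 8 mm from out to fully in.
- key_disc (a joint): How far the large round switch's cap is pushed in, straight down, in m: about 0 (up to 0.001) out, 0.008 fully in at its stop. It has no spring: it slides against a steady friction of about 2.5 N and stays where it is left, so a force stop must be set above that (about 5 to 6 N). Once the cap is at its stop, its sprung top gives 1 mm for every 2 N above about 3 N, up to 6 mm, and comes back when let go; the joint does not count this.
- small: The small round switch, housing 50 mm across, to be left alone, 0.2 to 0.5 kg. Origin: centre of its underside, which lies on the board; z up. The cap is plain grey on a white housing 26 mm high that lies loose on rubber feet; when out, the cap's flat top is 17 mm above the housing (43 mm above the board), when fully in, 9 mm above it.
- small_top (a point): Centre of the top face of the small round switch's cap; the cap is 32 mm across. The point sinks with the cap, 8 mm from out to fully in.
- key_small (a joint): How far the small round switch's cap is pushed in, straight down, in m: about 0 (up to 0.001) out, 0.008 fully in at its stop. It has no spring: it slides against a steady friction of about 2.5 N and stays where it is left, so a force stop must be set above that (about 5 to 6 N). Once the cap is at its stop, its sprung top gives 1 mm for every 2 N above about 3 N, up to 6 mm, and comes back when let go; the joint does not count this.
- hob_board: Fixed plain wooden board 460 (x) x 580 (y) x 18 mm that covers the cold hob; its top is 18 mm above the worktop. The switches, bowl, mug and salt shaker stand on it. Origin: centre of its underside.
- bowl: Bystander: small white bowl, 115 mm across, 51 mm high, loose. Origin: centre of its underside.
- mug: Bystander: white spotted mug with a handle, 91 x 129 x 104 mm, loose. Origin: centre of its underside.
- salt: Bystander: salt shaker, 44 mm across, 90 mm high, loose. Origin: centre of its underside.

How it is judged:
By the outcome, as a careful person would: the job done as asked, in the order asked, and still so for the second after the job is handed in, with the robot touching nothing.
It also fails if it takes over 48 s, if anything falls off the work surface, if the arm or the gripper's body presses on something with over 40 N, if the wrist force passes 120 N, or if a joint passes its speed limit or range.

## Working session

There is one attempt and no reset: what is moved stays moved. The work goes in short steps, Python scripts to look and compute and a tool call to move; the robot and the scene stay as the last step left them, time stands still between calls to the robot, and variables do not carry over. Pictures are saved under pics/ and viewed, at most 10 in all, crops included, and the job is handed in when it is done.

Besides the shell and the picture viewer there is one more tool, called as name(argument=value, ...), one argument or row to a line, values as JSON. jog_arm: Moves the arm, as the interface text tells. Its arguments: {"type":"object","properties":{"commands":{"type":"array"}},"required":["commands"]}

```bash
mkdir -p pics
python3 - <<'E'
from rig import r
import cv2,pickle
d={}
for n in("scene","top"):
    c=r.read_camera(n);d[n]=c;cv2.imwrite(f"pics/{n}0.png",c["frame"][:,:,::-1]);print(n,c["fovy"],c["cx"],c["cy"],c["R"],c["t"])
pickle.dump(d,open("cam0.pkl","wb"));s=r.read_state();print(s)
E
```

```text
scene 55.14104799220408 277.8462833225614 204.76587194571636 [[-0.83227863 -0.55428478  0.00898156]
 [-0.433002    0.63988078 -0.63487153]
 [ 0.34615249 -0.53227904 -0.77256552]] [441.89487403 363.28441396 715.69047683]
top 49.86889402609654 276.6133588017545 210.3643719589061 [[-0.01208442 -0.99975601 -0.01849044]
 [-0.98009732  0.01550716 -0.19791104]
 [ 0.19814948  0.01573079 -0.98004557]] [ -90.43289636  591.83344381 1047.51734627]
{'time': 0.1, 'q': array([-1.22880955,  0.38372361,  0.04382052,  1.59943186, -0.01792881,
        1.16120812, -0.0498752 ]), 'dq': array([-2.46537232e-03, -2.05987384e-03, -6.00845165e-05, -2.88440072e-03,
        2.78449403e-03,  1.31622628e-03,  3.06845083e-04]), 'effort': array([ 2.34000974e-03, -4.34729290e+01,  1.02899082e+00, -2.50456113e+01,
        1.08057985e-02,  5.42911497e-03,  1.11919962e-05]), 'tool_pos': array([276.35237512, 587.37408558, 230.0247448 ]), 'eef_rot': array([-2.14901700e-04,  2.18072792e-01,  9.75931782e-01, -1.16994221e-03]), 'contact_force': array([ 0.64578295, -0.10326674,  0.46264521]), 'moment': array([0.00620061, 0.01764907, 0.07487939]), 'gripper_force': 0.0, 'opening': 85.65999630391816}
```

View pics/scene0.png

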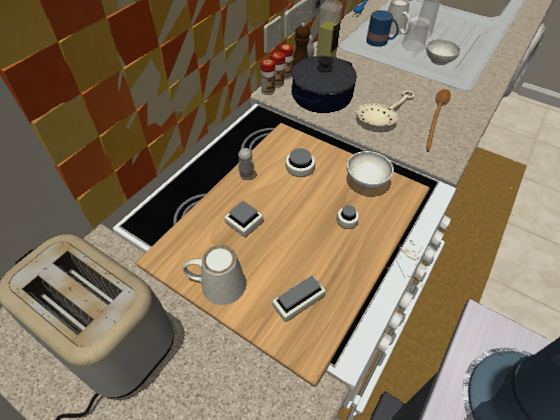

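View pics/top0.png

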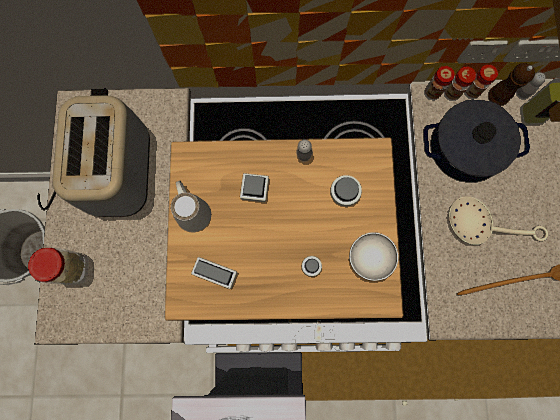

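The scene view shows the bar cap at (299,294), square (242,215), large disc (299,158) and small disc (347,212). In the top view they are at (214,272), (255,187), (346,190) and (312,266), with the mug at (187,210), salt at (305,150) and bowl at (374,256). The arm is out of the way.

```bash
cat > m.py <<'E'
import cv2,numpy as np
def K(c):
    f=210/np.tan(np.radians(c["fovy"]/2));return np.array([[f,0,c["cx"]],[0,f,c["cy"]],[0,0,1]])
def P(c): return K(c)@np.c_[c["R"],c["t"]]
def ray(c,uv):
    d=c["R"].T@np.linalg.inv(K(c))@np.array([*uv,1.]);return -c["R"].T@c["t"],d
def plane(c,uv,z):
    o,d=ray(c,uv);return o+d*(z-o[2])/d[2]
def blob(c,seed,dark=True,win=28):
    hsv=cv2.cvtColor(c["frame"],cv2.COLOR_RGB2HSV).astype(int);m=((hsv[...,1]<60)&((hsv[...,2]<150) if dark else True)).astype(np.uint8)
    x,y=seed;w=np.zeros_like(m);w[y-win:y+win,x-win:x+win]=1;m*=w
    n,l,st,ce=cv2.connectedComponentsWithStats(m,connectivity=4)
    k=l[y,x];q=(l==k).astype(np.uint8)
    cn=max(cv2.findContours(q,0,1)[0],key=len)
    mo=cv2.moments(cn);return np.array([mo["m10"]/mo["m00"],mo["m01"]/mo["m00"]]),cn,st[k]
def tri(c1,u1,c2,u2):
    X=cv2.triangulatePoints(P(c1),P(c2),u1.reshape(2,1),u2.reshape(2,1));return (X[:3]/X[3]).ravel()
S=dict(bar=((299,294),(214,272)),square=((242,214),(255,187)),disc=((299,158),(346,190)),small=((347,211),(312,266)))
E
python3 - <<'E'
from m import *
import pickle
d=pickle.load(open("cam0.pkl","rb"));sc,tp=d["scene"],d["top"]
out=[]
for k,(a,b) in S.items():
    u1,c1,s1=blob(sc,a);u2,c2,s2=blob(tp,b)
    X=tri(sc,u1,tp,u2)
    pts=np.array([plane(tp,p[0],61)[:2] for p in c2],np.float32)
    R=cv2.minAreaRect(pts)
    print(k,u1.round(1),s1,u2.round(1),s2,"tri",X.round(1),"planes",plane(sc,u1,61).round(1),plane(tp,u2,61).round(1),"rect",np.round(R[0],1),np.round(R[1],1),round(R[2],1))
for n,s in("scene",0),("top",1):
    im=d[n]["frame"].copy()
    for k in S: cv2.drawContours(im,[blob(d[n],S[k][s])[1]],-1,(255,0,0),1)
    x0,y0,w,h=((200,130,190,200),(180,160,200,135))[s]
    out.append(cv2.resize(im[y0:y0+h,x0:x0+w],(398,400),interpolation=0))
cv2.imwrite("pics/seg.png",np.hstack(out)[:,:,::-1])
E
```

```text
bar [298.3 293. ] [276 276  45  37 710] [212.7 272.1] [194 259  38  27 535] tri [443.5  57.2  50.9] planes [442.   62.1  61. ] [442.2  55.4  61. ] rect [442.3  55. ] [90.4 34.6] 68.7
square [242.6 213.1] [229 201  29  26 412] [253.6 186. ] [242 175  24  23 427] tri [655.3 -41.7  52.7] planes [652.1 -36.5  61. ] [652.3 -42.6  61. ] rect [652.7 -43.2] [51.9 54.2] 82.2
disc [300. 157.] [289 148  23  19 324] [346.  188.9] [334 177  25  25 481] tri [ 642.7 -270.8   55.1] planes [ 640.  -265.4   61. ] [ 641.  -270.1   61. ] rect [ 641. -270.] [58.9 61.1] 87.9
small [348.3 211.7] [341 205  15  16 162] [311.3 265.5] [304 258  16  16 174] tri [ 455.6 -180.    54.4] planes [ 454.5 -174.8   61. ] [ 454.7 -179.7   61. ] rect [ 454.8 -180.1] [33.3 33.8] 43.9
```

View pics/seg.png

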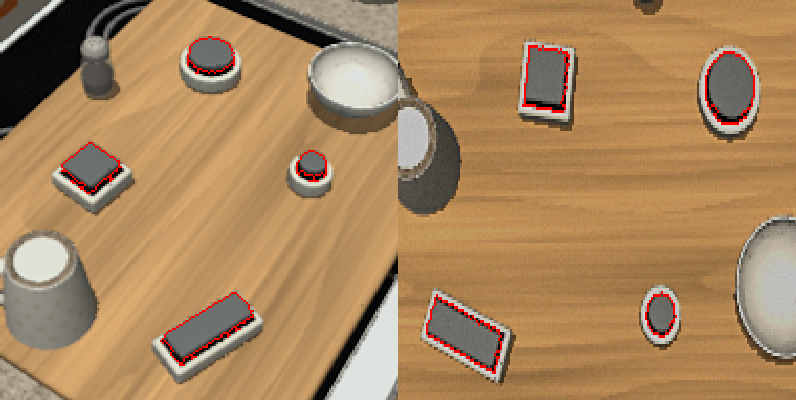

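The crop shows that the masks take in the dark cap sides, which biases z low. I'll tighten the mask to the top faces only.

Run:
```python
from m import *
import pickle
d=pickle.load(open("cam0.pkl","rb"));sc,tp=d["scene"],d["top"]
def top(c,seed):
    u,cn,_=blob(c,seed);v=c["frame"].max(2).astype(int);q=np.zeros(v.shape,np.uint8);cv2.drawContours(q,[cn],-1,1,-1)
    med=np.median(v[seed[1]-2:seed[1]+3,seed[0]-2:seed[0]+3]);m=(q>0)&(abs(v-med)<22)
    n,l,st,ce=cv2.connectedComponentsWithStats(m.astype(np.uint8),connectivity=4);k=l[seed[1],seed[0]]
    cn=max(cv2.findContours((l==k).astype(np.uint8),0,1)[0],key=len);return ce[k],cn,med
for k,(a,b) in S.items():
    u1,c1,m1=top(sc,a);u2,c2,m2=top(tp,b)
    R=cv2.minAreaRect(np.array([plane(tp,p[0],61)[:2] for p in c2],np.float32))
    R1=cv2.minAreaRect(np.array([plane(sc,p[0],61)[:2] for p in c1],np.float32))
    print(k,u1.round(1),u2.round(1),m1,m2,"tri",tri(sc,u1,tp,u2).round(1),"pl",plane(sc,u1,61)[:2].round(1),plane(tp,u2,61)[:2].round(1),np.round(R[1],1),round(R[2],1),np.round(R1[1],1))
```

```text
bar [298.7 291.4] [211.9 271.8] 114.0 110.0 tri [443.5  57.7  58.6] pl [443.2  58.8] [443.2  57.2] [83.8 26.7] 69.0 [85.5 28.7]
square [242.5 211.3] [253.  184.6] 113.0 107.0 tri [656.3 -41.1  59.6] pl [655.4 -40.3] [656.  -41.2] [46.7 46.1] 82.6 [45.8 45.5]
disc [300.  155.6] [346.7 187.8] 112.0 105.0 tri [ 644.3 -272.3   58.4] pl [ 642.8 -269.9] [ 643.8 -271.9] [54.  53.5] 87.8 [56.2 48.2]
small [348.7 210. ] [311.8 265. ] 113.0 109.0 tri [ 456.2 -180.8   59.7] pl [ 456.1 -179.7] [ 456.  -180.8] [26.2 26.2] 88.6 [28.3 27.4]
```

jog_arm(
  commands=[
    [[4,-36,0],[0,0,0],-1],
    [[4,-36,0],[0,0,0],-1],
    [[4,-36,0],[0,0,0],-1],
    [[4,-36,0],[0,0,0],-1],
    [[4,-36,0],[0,0,0],-1],
    [[4,-36,0],[0,0,0],-1],
    [[4,-36,0],[0,0,0],-1],
    [[4,-36,0],[0,0,0],-1],
    [[0,0,0],[0,0,0],-1],
  ],
)

```text
time: 0.85
tool_pos: [309.5, 291.7, 229.8]
eef_rot: [-0.001, 0.223, 0.975, -0.003]
contact_force: [0.3, 1.0, -0.3]
opening: -0.0
gripper_force: 0.0
```

jog_arm(
  commands=[
    [[19,-34,-12],[0,0,0],-1],
    [[19,-34,-12],[0,0,0],-1],
    [[19,-34,-12],[0,0,0],-1],
    [[19,-34,-12],[0,0,0],-1],
    [[19,-34,-12],[0,0,0],-1],
    [[19,-34,-12],[0,0,0],-1],
    [[19,-34,-12],[0,0,0],-1],
    [[0,0,0],[0,0,0],-1],
    [[0,0,0],[0,0,0],-1],
    [[0,0,0],[0,0,0],-1],
  ],
)

```text
time: 1.68
tool_pos: [441.3, 62.5, 147.0]
eef_rot: [-0.001, 0.218, 0.976, -0.0]
contact_force: [0.7, 1.3, -0.6]
opening: -0.1
gripper_force: 0.0
```

Down to about 12 mm above the cap (z ≈ 72), correcting xy.

jog_arm(
  commands=[
    [[1,-2,-20],[0,0,0],-1],
    [[1,-2,-20],[0,0,0],-1],
    [[0,0,-18],[0,0,0],-1],
    [[0,0,-14],[0,0,0],-1],
    [[0,0,0],[0,0,0],-1],
    [[0,0,0],[0,0,0],-1],
    [[0,0,0],[0,0,0],-1],
  ],
)

```text
time: 2.27
tool_pos: [444.2, 59.6, 76.1]
eef_rot: [0.001, 0.217, 0.976, 0.001]
contact_force: [0.2, 0.4, 0.9]
opening: 0.2
gripper_force: 0.0
```

Run:
```python
from rig import r
import cv2
f=r.read_camera("scene")["frame"][200:400,180:440];g=r.read_camera("top")["frame"][170:320,150:345]
cv2.imwrite("pics/a1.png",cv2.hconcat([cv2.resize(f,(400,308)),cv2.resize(g,(400,308))])[:,:,::-1])
s=r.read_state();print(s["tool_pos"],s["contact_force"])
```

```text
[444.74008969  59.15148855  76.46716228] [ 0.26369712  0.40900764 -0.31198644]
```

View pics/a1.png

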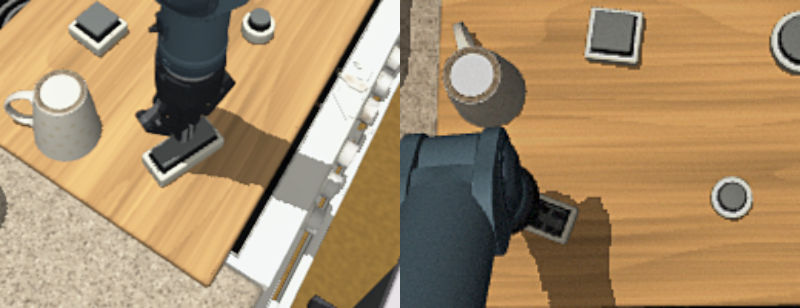

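The picture shows the fingertips over the middle of the bar cap, crop (190,130), clear of the mug. Next I'll creep down.

jog_arm(
  commands=[
    [[0,0,-4],[0,0,0],-1],
    [[0,0,-4],[0,0,0],-1],
    [[0,0,-3],[0,0,0],-1],
    [[0,0,-2],[0,0,0],-1],
    [[0,0,-1],[0,0,0],-1],
    [[0,0,0],[0,0,0],-1],
    [[0,0,0],[0,0,0],-1],
  ],
)

```text
time: 2.95
tool_pos: [443.7, 58.0, 61.1]
eef_rot: [-0.0, 0.218, 0.976, -0.0]
contact_force: [-0.0, 0.6, 0.5]
opening: -0.2
gripper_force: 0.0
```

jog_arm(
  commands=[
    [[0,0,-1],[0,0,0],-1],
    [[0,0,-1],[0,0,0],-1],
    [[0,0,-1],[0,0,0],-1],
    [[0,0,0],[0,0,0],-1],
  ],
)

```text
time: 3.28
tool_pos: [444.0, 58.1, 58.3]
eef_rot: [0.0, 0.218, 0.976, 0.0]
contact_force: [0.2, 0.2, -0.5]
opening: 0.0
gripper_force: 0.4
```

jog_arm(
  commands=[
    [[0,0,-1],[0,0,0],-1],
    [[0,0,-1],[0,0,0],-1],
    [[0,0,0],[0,0,0],-1],
    [[0,0,0],[0,0,0],-1],
  ],
)

```text
time: 3.62
tool_pos: [444.0, 58.2, 56.3]
eef_rot: [0.0, 0.218, 0.976, 0.0]
contact_force: [0.4, 0.6, 1.0]
opening: -0.0
gripper_force: 0.3
```

jog_arm(
  commands=[
    [[0,0,-1],[0,0,0],-1],
    [[0,0,-1],[0,0,0],-1],
    [[0,0,0],[0,0,0],-1],
  ],
)

```text
time: 3.87
tool_pos: [443.9, 58.2, 54.2]
eef_rot: [0.0, 0.218, 0.976, 0.0]
contact_force: [-1.0, 0.4, 0.4]
opening: 0.3
gripper_force: 0.4
```

jog_arm(
  commands=[
    [[0,0,-1],[0,0,0],-1],
    [[0,0,-1],[0,0,0],-1],
    [[0,0,0],[0,0,0],-1],
  ],
)

```text
time: 4.12
tool_pos: [444.0, 58.2, 52.4]
eef_rot: [0.0, 0.218, 0.976, 0.0]
contact_force: [-0.9, -0.4, 4.2]
opening: -0.1
gripper_force: 2.2
```

jog_arm(
  commands=[
    [[0,0,-1],[0,0,0],-1],
    [[0,0,0],[0,0,0],-1],
  ],
)

```text
time: 4.28
tool_pos: [444.0, 58.2, 51.5]
eef_rot: [0.0, 0.218, 0.976, 0.0]
contact_force: [-1.8, -0.3, 5.6]
opening: -0.1
gripper_force: 3.0
```

jog_arm(
  commands=[
    [[0,0,-1],[0,0,0],-1],
    [[0,0,0],[0,0,0],-1],
  ],
)

```text
time: 4.45
tool_pos: [444.0, 58.2, 50.7]
eef_rot: [-0.0, 0.218, 0.976, 0.0]
contact_force: [-0.6, -0.9, 7.9]
opening: 0.2
gripper_force: 3.9
```

Force rises at 2 N/mm, so the bar is at its stop. Lift and go to the square.

jog_arm(
  commands=[
    [[0,0,5],[0,0,0],-1],
    [[0,0,30],[0,0,0],-1],
    [[0,0,35],[0,0,0],-1],
    [[30,-14,20],[0,0,0],-1],
    [[30,-14,0],[0,0,0],-1],
    [[30,-14,0],[0,0,0],-1],
    [[30,-14,0],[0,0,0],-1],
    [[30,-14,0],[0,0,0],-1],
    [[30,-14,0],[0,0,0],-1],
    [[32,-15,0],[0,0,0],-1],
  ],
)

```text
time: 5.28
tool_pos: [655.8, -40.7, 139.0]
eef_rot: [-0.002, 0.218, 0.976, 0.0]
contact_force: [0.6, 1.1, 0.7]
opening: 0.2
gripper_force: 0.0
```

jog_arm(
  commands=[
    [[0,0,0],[0,0,0],-1],
    [[0,0,0],[0,0,0],-1],
    [[0,0,-25],[0,0,0],-1],
    [[0,0,-25],[0,0,0],-1],
    [[0,0,-15],[0,0,0],-1],
    [[0,0,0],[0,0,0],-1],
    [[0,0,0],[0,0,0],-1],
    [[0,0,0],[0,0,0],-1],
  ],
)

```text
time: 5.95
tool_pos: [656.1, -40.6, 76.4]
eef_rot: [0.001, 0.218, 0.976, 0.0]
contact_force: [-0.1, -0.5, 0.0]
opening: 0.1
gripper_force: 0.0
```

Run:
```python
from rig import r
import cv2
f=r.read_camera("scene")["frame"][120:340,180:440];g=r.read_camera("top")["frame"][140:320,150:380]
cv2.imwrite("pics/a2.png",cv2.hconcat([cv2.resize(f,(400,338)),cv2.resize(g,(400,338))])[:,:,::-1])
s=r.read_state();print(s["tool_pos"],s["contact_force"],s["q"])
```

```text
[656.9955671  -40.86443617  77.22237205] [0.40611211 0.12276556 1.02898746] [-0.36933583  0.60614988  0.48972558  1.70684891 -0.34603024  0.91225357
  1.39097244]
```

View pics/a2.png

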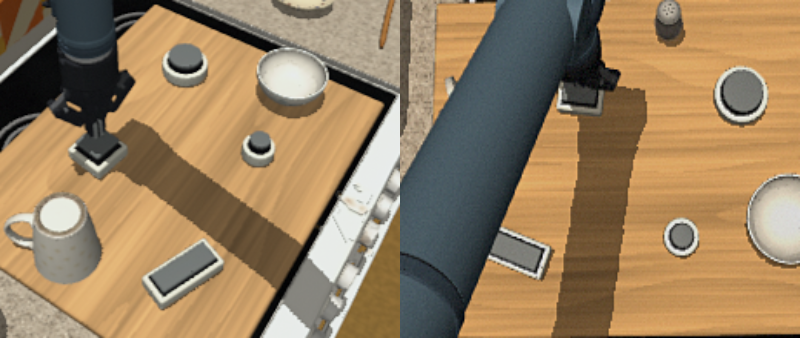

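The bar cap now sits visibly lower and the housing is where it was. The fingertips are over the square cap at crop (98,145). Pressing.

jog_arm(
  commands=[
    [[0,0,-5],[0,0,0],-1],
    [[0,0,-4],[0,0,0],-1],
    [[0,0,-3],[0,0,0],-1],
    [[0,0,-2],[0,0,0],-1],
    [[0,0,-1],[0,0,0],-1],
    [[0,0,-1],[0,0,0],-1],
    [[0,0,-1],[0,0,0],-1],
    [[0,0,-1],[0,0,0],-1],
    [[0,0,0],[0,0,0],-1],
  ],
)

```text
time: 6.8
tool_pos: [655.5, -40.8, 57.1]
eef_rot: [-0.0, 0.218, 0.976, -0.0]
contact_force: [-1.1, 0.3, 0.4]
opening: -0.0
gripper_force: 0.2
```

jog_arm(
  commands=[
    [[0,0,-1],[0,0,0],-1],
    [[0,0,-1],[0,0,0],-1],
    [[0,0,-1],[0,0,0],-1],
    [[0,0,-1],[0,0,0],-1],
    [[0,0,0],[0,0,0],-1],
  ],
)

```text
time: 7.22
tool_pos: [655.8, -40.9, 53.2]
eef_rot: [0.0, 0.218, 0.976, -0.0]
contact_force: [-1.6, 0.2, 2.7]
opening: -0.3
gripper_force: 1.5
```

jog_arm(
  commands=[
    [[0,0,-1],[0,0,0],-1],
    [[0,0,-1],[0,0,0],-1],
    [[0,0,0],[0,0,0],-1],
  ],
)

```text
time: 7.47
tool_pos: [655.9, -40.8, 51.7]
eef_rot: [-0.0, 0.218, 0.976, 0.0]
contact_force: [-2.5, 0.6, 5.7]
opening: 0.2
gripper_force: 2.9
```

jog_arm(
  commands=[
    [[0,0,-1],[0,0,0],-1],
    [[0,0,0],[0,0,0],-1],
  ],
)

```text
time: 7.63
tool_pos: [655.8, -40.9, 51.0]
eef_rot: [-0.0, 0.218, 0.976, 0.0]
contact_force: [-2.9, 1.6, 8.0]
opening: -0.1
gripper_force: 3.6
```

jog_arm(
  commands=[
    [[0,0,5],[0,0,0],-1],
    [[0,0,30],[0,0,0],-1],
    [[0,0,35],[0,0,0],-1],
    [[-2,-32,20],[0,0,0],-1],
    [[-2,-33,0],[0,0,0],-1],
    [[-2,-33,0],[0,0,0],-1],
    [[-2,-33,0],[0,0,0],-1],
    [[-2,-33,0],[0,0,0],-1],
    [[-2,-33,0],[0,0,0],-1],
    [[0,-33,0],[0,0,0],-1],
  ],
)

```text
time: 8.47
tool_pos: [643.2, -272.6, 139.8]
eef_rot: [0.0, 0.218, 0.976, -0.0]
contact_force: [0.4, -1.0, 0.0]
opening: -0.0
gripper_force: 0.0
```

jog_arm(
  commands=[
    [[0,0,0],[0,0,0],-1],
    [[0,0,0],[0,0,0],-1],
    [[0,0,-25],[0,0,0],-1],
    [[0,0,-25],[0,0,0],-1],
    [[0,0,-15],[0,0,0],-1],
    [[0,0,0],[0,0,0],-1],
    [[0,0,0],[0,0,0],-1],
    [[0,0,0],[0,0,0],-1],
  ],
)

```text
time: 9.13
tool_pos: [644.8, -270.6, 76.3]
eef_rot: [0.001, 0.218, 0.976, -0.0]
contact_force: [-0.7, 0.2, 0.3]
opening: -0.3
gripper_force: 0.0
```

Run:
```python
from rig import r
import cv2
f=r.read_camera("scene")["frame"][120:340,180:440];g=r.read_camera("top")["frame"][130:320,160:410]
cv2.imwrite("pics/a3.png",cv2.hconcat([cv2.resize(f,(400,338)),cv2.resize(g,(400,338))])[:,:,::-1])
s=r.read_state();print(s["tool_pos"],s["contact_force"],s["q"])
```

```text
[ 645.16780656 -271.37940398   77.27845402] [-0.04940069  0.3254622   0.03653989] [-0.02617707  0.68200536  0.51420193  1.59429268 -0.38680982  0.96463755
  1.74530914]
```

View pics/a3.png

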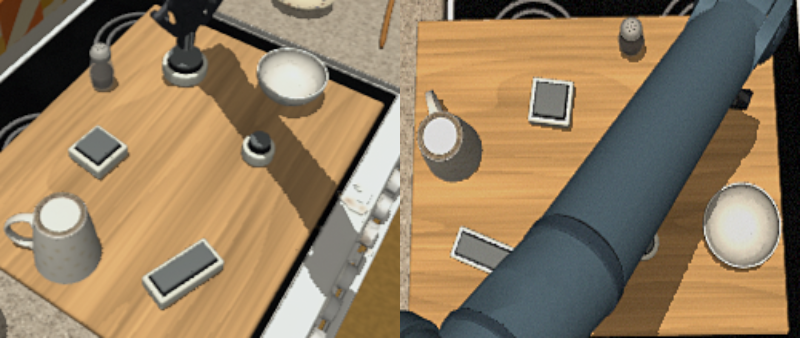

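The bar and square are in and the bystanders haven't moved. The fingertips are over the disc, crop (185,62).

jog_arm(
  commands=[
    [[0,0,-5],[0,0,0],-1],
    [[0,0,-4],[0,0,0],-1],
    [[0,0,-3],[0,0,0],-1],
    [[0,0,-2],[0,0,0],-1],
    [[0,0,-1],[0,0,0],-1],
    [[0,0,-1],[0,0,0],-1],
    [[0,0,-1],[0,0,0],-1],
    [[0,0,-1],[0,0,0],-1],
    [[0,0,0],[0,0,0],-1],
  ],
)

```text
time: 9.98
tool_pos: [643.6, -270.8, 57.2]
eef_rot: [-0.0, 0.218, 0.976, 0.0]
contact_force: [-0.7, 0.5, 0.6]
opening: 0.0
gripper_force: 0.4
```

jog_arm(
  commands=[
    [[0,0,-1],[0,0,0],-1],
    [[0,0,-1],[0,0,0],-1],
    [[0,0,-1],[0,0,0],-1],
    [[0,0,-1],[0,0,0],-1],
    [[0,0,0],[0,0,0],-1],
  ],
)

```text
time: 10.4
tool_pos: [643.8, -270.8, 53.2]
eef_rot: [0.0, 0.218, 0.976, -0.0]
contact_force: [-1.3, 0.5, 2.4]
opening: 0.4
gripper_force: 1.5
```

jog_arm(
  commands=[
    [[0,0,-1],[0,0,0],-1],
    [[0,0,-1],[0,0,0],-1],
    [[0,0,0],[0,0,0],-1],
  ],
)

```text
time: 10.65
tool_pos: [643.9, -270.9, 51.8]
eef_rot: [0.0, 0.218, 0.976, 0.0]
contact_force: [-2.9, 1.1, 5.6]
opening: -0.0
gripper_force: 2.9
```

jog_arm(
  commands=[
    [[0,0,-1],[0,0,0],-1],
    [[0,0,0],[0,0,0],-1],
  ],
)

```text
time: 10.82
tool_pos: [643.8, -271.0, 51.1]
eef_rot: [0.0, 0.218, 0.976, 0.0]
contact_force: [-2.3, 1.3, 7.4]
opening: 0.1
gripper_force: 3.5
```

jog_arm(
  commands=[
    [[0,0,5],[0,0,0],-1],
    [[0,0,25],[0,0,0],-1],
    [[0,0,35],[0,0,0],-1],
    [[0,0,35],[0,0,0],-1],
    [[0,0,35],[0,0,0],-1],
    [[-20,30,20],[0,0,0],-1],
    [[-20,30,0],[0,0,0],-1],
    [[-20,30,0],[0,0,0],-1],
    [[-20,30,0],[0,0,0],-1],
    [[0,0,0],[0,0,0],-1],
  ],
)

```text
time: 11.65
tool_pos: [559.7, -142.5, 203.0]
eef_rot: [-0.004, 0.214, 0.977, 0.003]
contact_force: [0.3, 1.3, -1.2]
opening: 0.1
gripper_force: 0.0
```

jog_arm(
  commands=[
    [[-20,30,0],[0,0,0],-1],
    [[-20,30,0],[0,0,0],-1],
    [[-20,30,0],[0,0,0],-1],
    [[0,30,0],[0,0,0],-1],
    [[0,30,0],[0,0,0],-1],
    [[0,30,0],[0,0,0],-1],
    [[0,30,0],[0,0,0],-1],
    [[0,30,0],[0,0,0],-1],
    [[0,0,0],[0,0,0],-1],
    [[0,0,0],[0,0,0],-1],
  ],
)

```text
time: 12.48
tool_pos: [503.8, 91.7, 205.0]
eef_rot: [0.0, 0.216, 0.976, 0.0]
contact_force: [0.3, -0.1, 0.6]
opening: -0.2
gripper_force: 0.0
```

Run:
```python
from rig import r
import cv2
f=r.read_camera("scene")["frame"][120:340,180:440];g=r.read_camera("top")["frame"][130:320,160:410]
cv2.imwrite("pics/a4.png",cv2.hconcat([cv2.resize(f,(400,338)),cv2.resize(g,(400,338))])[:,:,::-1])
s=r.read_state();print(s["tool_pos"],s["contact_force"],s["time"])
```

```text
[503.89730644  88.15365412 205.02498944] [-0.19076282 -0.42620226 -0.04322653] 12.5833
```

View pics/a4.png

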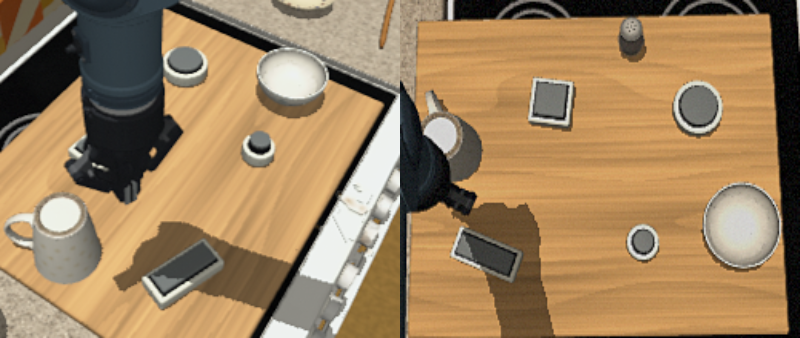

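The bar (180,268), square and disc (185,62) caps all sit low. The small switch (258,145) is still out, nothing has shifted and the arm is clear.

```bash
python3 -c "
from rig import r
print(r.sign_off())"
```

```text
the job is handed in; nothing more can be done
None
```

I pressed the bar, square and large round switches fully in, in that order, with about 8 N at most. The small round switch, bowl, mug and salt shaker were left alone. The job was handed in at about 12.6 s, but the sign-off returned no verdict.

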